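Set the label bracket and hold the label holder pressed home

ROBOT

A 6-joint arm with a two-finger parallel gripper is mounted at the origin on the work surface. World frame = base frame: x ahead of the robot, y to its left, z up, the work surface at z = 0. Lengths are in m, angles in rad, forces in N, time in s.
With the tool pointing down it reaches from about 0.35 to 0.8 m from the base axis. Payload 7.3 kg.
Tool frame: the origin (TCP) lies at the very end of the fingers, on their centre line; the grasp point (between the pads) lies 19 mm behind it (arm.pinch_z is the distance from the TCP to the grasp point, in m); z points along the fingers, y is the line along which they close (so a half turn about z gives the same grasp; the last joint's range is limited). The gripper opens to 85 mm and grips with 20 to 120 N. Pads are 22 mm wide; open, the fingers measure 114 mm over their backs; the gripper's body (76 mm by 85 mm) begins 54 mm behind the grasp point. The pads swing forward as they close: fully open they stand 13 mm farther back than shut.
Start: joints at [1.008, 0.342, 1.524, -0, 1.275, -0.146], TCP at [0.213, 0.48, 0.231] pointing down, gripper open.
Joint ranges: [-2.53, 2.53], [-0.77, 2.02], [0.04, 2.7], [-1, 4.14], [0.28, 2.66], [-3.11, 3.11]. Speed limits (rad/s): [2.57, 2.57, 3.14, 3.14, 3.14, 3.14].

INTERFACE

Orientations are given as a 3x3 rotation matrix whose columns are the frame's x, y, z axes.
In Python, from rig import readout, grab_frame, camera_params, job, arm gives the robot as it stands.
- The arm moves only by the tool jog_arm, never from a script. Its argument "steps" is a list of rows, each an object of numbers: "rx", "ry", "rz": the turn, a rotation vector about the world's x, y, z in rad; "tx", "ty", "tz": the shift along the world's x, y, z in mm; "hand": the finger opening in mm, from 0 to 85.4. A call has 1 to 12 rows; each row shifts and turns the commanded pose from where the row before left it; what a row does not reach is not made up. A row lasts 1/12 s, in which the tool goes at most 41.7 mm and 7.16 degrees, less where a joint would pass 70% of its speed; a pose out of reach is approached as far as the arm can. A call with a gripper value outside its range is refused whole. The fingers move at their own pace and stop on an object; "squeeze" is the grip in N (left out, the last holds). Time passes only in rows, so rows that do not move let the fingers close. It gives the time, the measured TCP pose, the force, the opening and the grip force at its end, in the units of the state.
- readout.read_state(): the state, without advancing time (a new reading comes with each control period).
- grab_frame(name): name is "scene" or "top" or "wrist"; returns the picture (420x560x3 uint8, red, green, blue); there is no depth.
- camera_params(name): a dict with "fx", "fy", "cx", "cy" (pixels), "view" (4x4, takes a point from world to camera coordinates). Camera axes: x right, y up, looking along -z (the intrinsics and any distortion apply to the point x, -y, -z); pixel columns grow to the right and rows downward; lengths in m; the calibration is good to about 2 mm. A picture is of the moment at which its call begins: read the wrist's pose just before it. camera_params takes no time and is no camera call; for the wrist camera it gives the pose at the moment of the call.
- job.close_job(): hands the job in; it is judged then, once.
The state is a dict: "time": time; "joint_pos": joint angles; "dq": joint speeds; "joint_torque": joint torques, N m; "ee_pos": TCP position; "ee_rot": TCP orientation; "force": force on the tool from outside, world axes, zero at the start; "torque": the same for the moment, N m; "finger_gap": finger opening in m; "grip_force": force on a finger pad.
Only numpy, scipy, OpenCV 4.12 (cv2) and the standard library are available. Lean on these libraries where they do the work, as an engineer would, in place of code of your own. Each camera call takes 0.05 s, during which the arm holds its last target. There are 200 camera calls.

TASK

On the low white shelf, turn the black knob until the pointer of the sliding label bracket is in line with the arrowhead mark on the board (not the round stud). Then take the wide label holder out of the black rack, push its blade down behind the lip of the bracket, centred in it and upright, until it is fully home against the spring, and finish with the gripper still on it holding it pressed home, with the pointer still on the mark, so that a colleague can lock it. Leave the two narrow holders and the other things on the table where they are.

Things in the scene. Friction and masses are not known exactly. Their poses are not given: they have to be found in the camera images.
- knob_grip (a point): Grip point of the black knob on the shelf's right (-y) end, on its vertical axis. Disc 44 mm across, 8 mm thick, with an upright bar grip along this point's x: 42 long, 12 thick, 34 mm high; bar top 12 mm above this point, bar foot and disc top 22 mm below it. Turns with the knob; stiff (about 0.1 N m), stays where it is left.
- knob (a joint): Knob angle in rad, growing clockwise seen from above, range -2.7 to 2.7. The knob drives the bracket: each rad clockwise moves it 18 mm towards the shelf's +y end (left, seen from the robot).
- shelf: Low white fixed shelf, board 140 mm deep (x), 340 mm wide (y), its top 80 mm above the table. Origin on the table under its centre; its -x edge faces the robot; the bracket slides along that edge, the knob stands on the board at x +10, y -125 mm.
- pointer_tip (a point): Tip of the bracket's thin dark pointer, which lies 4 mm above the shelf board, 4 mm wide at its end, and points in the shelf's +x direction (away from the robot). Axes parallel to the shelf's. It moves along the shelf's y with the bracket.
- arrow_mark: The arrowhead mark: a dark flat V of two bars 26 by 6 mm, 3 mm high, fixed on the shelf board with its point towards the shelf's front edge. Origin at its point, on the board; axes parallel to the shelf's. In line means: pointer tip at the same place along the shelf's y as this origin.
- stud_mark: The other mark, not wanted: a round dark stud of 18 mm diameter, 3 mm high, fixed on the shelf board on the other side of the bracket.
- pocket_mouth (a point): Mouth of the bracket's pocket: middle of the 8 mm gap (x) between aluminium lip (robot side) and back plate, at their flared top edges, 79 mm above the table; 70 mm long (y), ends open. Axes as the shelf's. Spring plate 27 mm below the mouth gives 6 mm to a firm stop 33 mm below. Moves with the bracket; over 5 N sideways can shift it.
- pocket_spring (a joint): Depression of the spring plate in m: 0 free, 0.006 fully home. Pressing takes about 3 N at first and 8 N when fully home; let go, it lifts the holder again.
- wide_holder_mid (a point): Centre of the grip head of the wide grey label holder: head 12 mm thick (x), 56 wide (y), 46 high, white card on its -x face; below it a blade 4 thick, 56 wide, 37 mm long. About 50 g. Stands loosely upright in a rack slot, blade down, this point 60 mm above its foot. Fully home, with x along the bracket's x (either way), this point is 27 mm above the pocket mouth.
- narrow_holder_a_mid (a point): Same point of a narrow label holder: as the wide one but only 34 mm wide. Stands in another slot. Leave alone.
- narrow_holder_b_mid (a point): Same point of the second narrow label holder, 34 mm wide. Leave alone.
- rack: Black fixed rack block 56 (x) by 236 (y) by 30 mm high, with three slots in a row along its y, 76 mm apart, each 26 mm deep. Origin under its centre.
- tape_roll: Roll of clear tape lying on the table, 90 mm diameter, 48 mm high. Leave alone.
- gel_bottle: White bottle, 60 mm diameter, 150 mm high. Leave alone.
- cup: White cup, 72 mm diameter, 80 mm high. Leave alone.
- driver: Screwdriver lying on the table. Leave alone.
- paper_core: Cardboard core standing upright, 40 mm diameter, 90 mm high. Leave alone.
Not all that is in view belongs to the job. Leave any purple look-alike of the part that bears wide_holder_mid alone.

How it is judged:
By the outcome, as a careful person would: the job done as asked, in the order asked, and still so for the second after the job is handed in, while the arm keeps its last pose, push and grip.
It also fails if it takes over 64 s, if anything falls off the work surface, if the arm or the gripper's body presses on something with over 40 N, if the wrist force passes 120 N, or if a joint passes its speed limit or range.

## Working session

There is one attempt and no reset: what is moved stays moved. The work goes in short steps, Python scripts to look and compute and a tool call to move; the robot and the scene stay as the last step left them, time stands still between calls to the robot, and variables do not carry over. Pictures are saved under pics/ and viewed, at most 10 in all, crops included, and the job is handed in when it is done.

Besides the shell and the picture viewer there is one more tool, called as a command line: name --argument value ..., lists and objects as JSON in quotes. jog_arm: Moves the arm, as the interface text tells. Its arguments: {"type":"object","properties":{"steps":{"type":"array"},"squeeze":{"type":"number"}},"required":["steps"]}

```bash
ls; mkdir -p pics; cat > h.py <<'E'
import numpy as np, cv2
from rig import readout, grab_frame, camera_params, job, arm
def ray(c,u,v):
    V=np.array(c['view']);R=V[:3,:3];t=V[:3,3]
    d=np.array([(u-c['cx'])/c['fx'],-(v-c['cy'])/c['fy'],-1.])
    return -R.T@t, R.T@d
def onplane(c,u,v,z):
    o,d=ray(c,u,v); return o+d*(z-o[2])/d[2]
def proj(c,p):
    V=np.array(c['view']);q=V[:3,:3]@np.array(p)+V[:3,3]
    return c['cx']+c['fx']*q[0]/-q[2], c['cy']-c['fy']*q[1]/-q[2]
def save(n,f):
    im=cv2.cvtColor(grab_frame(n),cv2.COLOR_RGB2BGR);cv2.imwrite(f,im);return im
E
python3 - <<'E'
from h import *
a=save('scene','pics/s0.png');b=save('top','pics/t0.png')
for n in('scene','top','wrist'):
    c=camera_params(n);print({k:np.round(v,3).tolist() if k!='dist' else v for k,v in c.items()})
print(readout.read_state())
E
```

```text
pics
{'fx': 396.074, 'fy': 396.074, 'cx': 277.97, 'cy': 209.788, 'view': [[0.867, 0.498, -0.011, -0.458], [-0.343, 0.613, 0.712, 0.147], [0.361, -0.613, 0.702, -1.287], [0.0, 0.0, 0.0, 1.0]]}
{'fx': 502.837, 'fy': 502.837, 'cx': 275.463, 'cy': 209.838, 'view': [[0.048, -0.999, -0.002, -0.08], [0.978, 0.046, 0.202, -0.549], [-0.202, -0.012, 0.979, -1.179], [0.0, 0.0, 0.0, 1.0]]}
{'fx': 345.981, 'fy': 345.981, 'cx': 274.847, 'cy': 204.147, 'view': [[0.405, 0.914, -0.001, -0.524], [-0.864, 0.382, -0.327, 0.042], [-0.299, 0.134, 0.945, -0.381], [0.0, 0.0, 0.0, 1.0]]}
{'time': 0.1, 'joint_pos': array([ 1.00802700e+00,  3.42629920e-01,  1.52488817e+00,  9.97000936e-07,
        1.27540303e+00, -1.46005638e-01]), 'dq': array([ 0.00068449,  0.00040107, -0.00149198,  0.00128182, -0.00148106,
       -0.00096916]), 'joint_torque': array([ 2.46902186e-03, -4.34448302e+01, -2.46491861e+01,  6.62861476e-05,
        4.60307230e-03,  2.26178628e-06]), 'ee_pos': array([0.21231894, 0.47977687, 0.23071909]), 'ee_rot': array([[-9.14403607e-01,  4.04803087e-01, -7.09585860e-04],
       [ 4.04803663e-01,  9.14402938e-01, -1.12308540e-03],
       [ 1.94218959e-04, -1.31419629e-03, -9.99999118e-01]]), 'force': array([-0.54498732,  0.43610606,  0.44306888]), 'torque': array([ 0.02465966, -0.01846764, -0.02157941]), 'grip_force': 0.0, 'finger_gap': 0.08518013078681505}
```

View pics/s0.png

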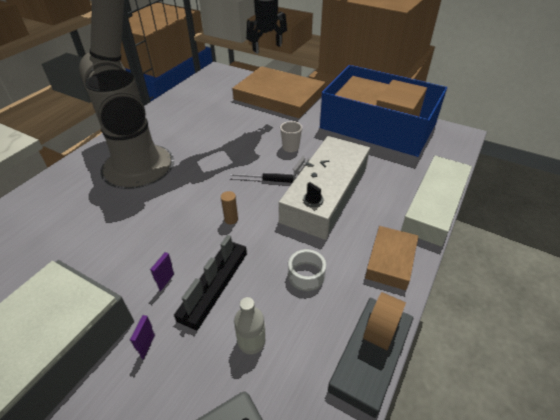

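View pics/t0.png

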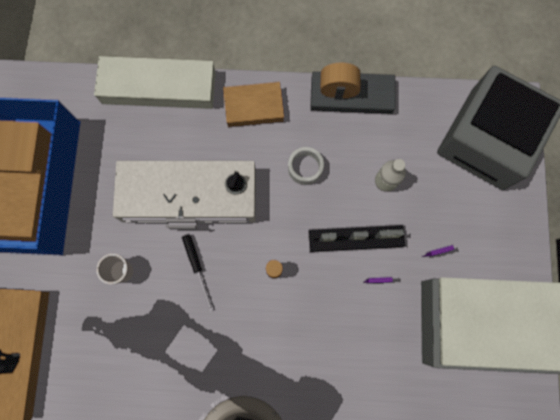

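The top view shows:
- **Shelf:** centred near (185,190), with the arrow V at (170,197), the stud at (196,199), the bracket at (182,222) and the knob at (236,183).
- **Rack:** holders at (328,237), (360,235) and (390,234). The purple look-alikes are at (379,281) and (438,251).

The holder at (390,234) looks widest, so I'll confirm that in an enlarged crop.

```bash
python3 - <<'E'
from h import *
b=cv2.imread('pics/t0.png')
A=cv2.resize(b[150:245,105:265],(800,475),interpolation=cv2.INTER_CUBIC)
B=cv2.resize(b[215:260,300:415],(800,313),interpolation=cv2.INTER_CUBIC)
cv2.imwrite('pics/cropA.png',np.vstack([A,B])[:, :]) ; im=np.vstack([A,B]); cv2.imwrite('pics/cropA.png',cv2.resize(im,(600,int(im.shape[0]*.75))))
c=camera_params('top')
# shelf corners by board plane; rack by minAreaRect
g=cv2.cvtColor(b,cv2.COLOR_BGR2GRAY)
m=np.zeros_like(g);m[215:262,298:415]=(g[215:262,298:415]<45)*255
m=cv2.morphologyEx(m,cv2.MORPH_CLOSE,np.ones((9,9)))
k=max(cv2.findContours(m,0,2)[0],key=cv2.contourArea)
p=np.array([onplane(c,*q[0],.03)[:2] for q in k],np.float32)
print('rack',cv2.minAreaRect(p*1000))
hsv=cv2.cvtColor(b,cv2.COLOR_BGR2HSV)
m=((g>140)).astype(np.uint8)*255; M=np.zeros_like(m);M[155:228,108:262]=m[155:228,108:262]
M=cv2.morphologyEx(M,cv2.MORPH_OPEN,np.ones((3,3)));M=cv2.morphologyEx(M,cv2.MORPH_CLOSE,np.ones((9,9)))
k=max(cv2.findContours(M,0,2)[0],key=cv2.contourArea)
p=np.array([onplane(c,*q[0],.08)[:2] for q in k],np.float32)
print('shelf',cv2.minAreaRect(p*1000))
for n,u,v,z in[('arrow',170,201,.083),('stud',196,199,.083),('knob',236,178,.116),('brk',182,224,.08),('w',390,233,.083+.004),('m',360,235,.087),('l',328,237,.087)]: print(n,onplane(c,u,v,z).round(3))
E
```

```text
rack ((495.60626220703125, -257.78765869140625), (52.557464599609375, 234.5830841064453), 5.735328197479248)
shelf ((594.6903076171875, 167.9189910888672), (171.29364013671875, 378.3105773925781), 7.367521286010742)
arrow [0.556 0.202 0.083]
stud [0.564 0.139 0.083]
knob [0.612 0.043 0.116]
brk [0.502 0.168 0.08 ]
w [ 0.503 -0.327  0.087]
m [ 0.495 -0.257  0.087]
l [ 0.486 -0.181  0.087]
```

View pics/cropA.png

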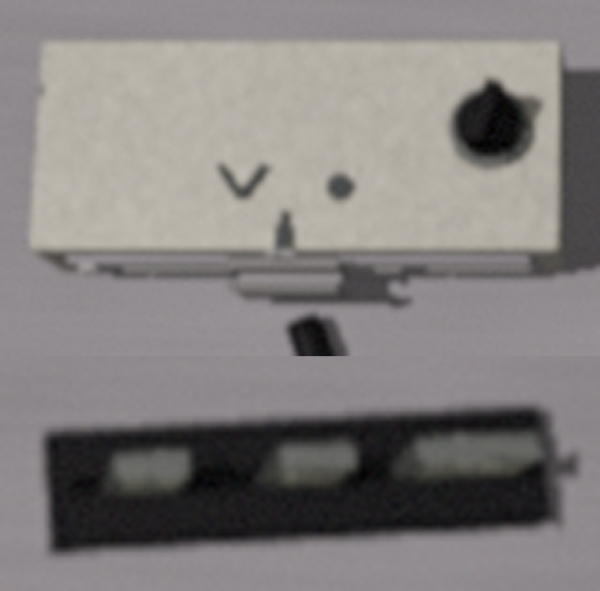

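The crop confirms that the wide holder is the rightmost one, about (390,233) in the full picture, and roughly 1.7 times as wide as the other two. The arrow's point is at about (169.8,202.5) and the pointer tip at about (181.3,206.5), so the bracket has to go left (+y).

```bash
python3 - <<'E'
from h import *
c=camera_params('top')
P={n:onplane(c,u,v,z) for n,u,v,z in[('FR',254.3,160.7,.08),('NR',254.3,216.7,.08),('NL',113.5,216.1,.08),('FL',116.5,160.9,.08),('arrow',169.8,202.5,.083),('tip',181.3,206.5,.084),
 ('disc',105+490/3.75,150+128/3.75,.088),
 ('wL',300+413/5.217,215+(437-356)/5.217,.083+.003),('wR',300+545/5.217,215+(432-356)/5.217,.086)]}
for k,v in P.items(): print(k,v.round(4))
d=P['NL']-P['NR'];d2=P['FL']-P['FR'];print(np.linalg.norm(d),np.linalg.norm(d2),np.arctan2(-d[0],d[1]),np.arctan2(-d2[0],d2[1]))
cen=(P['FR']+P['NR']+P['NL']+P['FL'])/4
for th in(-.06,.0,.05,.1):pass
th=np.arctan2(-d[0],d[1]);ex=np.array([np.cos(th),np.sin(th)]);ey=np.array([-ex[1],ex[0]])
print(cen,th,'knob',cen[:2]+.01*ex-.125*ey,'sep',(P['arrow']-P['tip'])[:2]@ey)
E
```

```text
FR [0.668  0.0043 0.08  ]
NR [ 0.5281 -0.0036  0.08  ]
NL [0.5135 0.3345 0.08  ]
FL [0.6515 0.3427 0.08  ]
arrow [0.5527 0.2017 0.083 ]
tip [0.544  0.1729 0.084 ]
disc [0.6045 0.0455 0.088 ]
wL [ 0.5077 -0.302   0.086 ]
wR [ 0.5129 -0.3619  0.086 ]
0.3383903272854844 0.3388236264304222 0.0431833172592318 0.04881339490949911
[0.59030698 0.16950133 0.08      ] 0.0431833172592318 knob [0.6056939  0.04504956] sep 0.02833736325827843
```

jog_arm --steps '[{"tx": 26,"ty": -29,"tz": 2,"rz": 0.035},{"tx": 26,"ty": -29,"tz": 2,"rz": 0.035},{"tx": 26,"ty": -29,"tz": 2,"rz": 0.035},{"tx": 26,"ty": -29,"tz": 2,"rz": 0.035},{"tx": 26,"ty": -29,"tz": 2,"rz": 0.035},{"tx": 26,"ty": -29,"tz": 2,"rz": 0.035},{"tx": 26,"ty": -29,"tz": 2,"rz": 0.035},{"tx": 26,"ty": -29,"tz": 2,"rz": 0.035},{"tx": 26,"ty": -29,"tz": 2,"rz": 0.035},{"tx": 26,"ty": -29,"rz": 0.035},{"tx": 26,"ty": -29,"rz": 0.035},{"tx": 26,"ty": -29,"rz": 0.035}]'

```text
$.steps[0]: bad value
```

jog_arm --steps '[{"tx": 26,"ty": -29},{"tx": 26,"ty": -29},{"tx": 25,"ty": -29},{"hand": 60},{"hand": 60}]'

```text
$.steps[0]: bad value
```

```bash
python3 - <<'E'
from h import *
s=readout.read_state();c=camera_params('wrist');save('wrist','pics/w1.png');np.save('w1.npy',c,allow_pickle=True)
print(s['time'],s['ee_pos'],s['ee_rot'].round(3).tolist(),s['joint_pos'])
print('knob',proj(c,(.6055,.045,.11)),'arrow',proj(c,(.5527,.2017,.083)),'tip',proj(c,(.544,.173,.084)))
E
```

```text
0.1 [0.21231894 0.47977687 0.23071909] [[-0.914, 0.405, -0.001], [0.405, 0.914, -0.001], [0.0, -0.001, -1.0]] [ 1.00802700e+00  3.42629920e-01  1.52488817e+00  9.97000936e-07
  1.27540303e+00 -1.46005638e-01]
knob (np.float64(92.30695810138064), np.float64(587.3026737131224)) arrow (np.float64(183.44999119099177), np.float64(507.21062973537516)) tip (np.float64(160.14749418523388), np.float64(509.9762490683313))
```

View pics/w1.png

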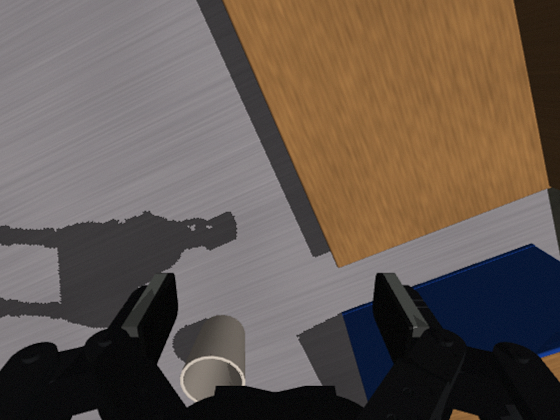

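The picture shows no move was made: the cup is at (212,350) and the arm is still at its start. The rows were refused, probably because they need every key.

jog_arm --steps '[{"rx": 0,"ry": 0,"rz": 0.035,"tx": 26,"ty": -29,"tz": 2,"hand": 85},{"rx": 0,"ry": 0,"rz": 0.035,"tx": 26,"ty": -29,"tz": 2,"hand": 85},{"rx": 0,"ry": 0,"rz": 0.035,"tx": 26,"ty": -29,"tz": 2,"hand": 85},{"rx": 0,"ry": 0,"rz": 0.035,"tx": 26,"ty": -29,"tz": 2,"hand": 85},{"rx": 0,"ry": 0,"rz": 0.035,"tx": 26,"ty": -29,"tz": 2,"hand": 85},{"rx": 0,"ry": 0,"rz": 0.035,"tx": 26,"ty": -29,"tz": 2,"hand": 85},{"rx": 0,"ry": 0,"rz": 0.035,"tx": 26,"ty": -29,"tz": 2,"hand": 85},{"rx": 0,"ry": 0,"rz": 0.035,"tx": 26,"ty": -29,"tz": 2,"hand": 85},{"rx": 0,"ry": 0,"rz": 0.035,"tx": 26,"ty": -29,"tz": 2,"hand": 85},{"rx": 0,"ry": 0,"rz": 0.035,"tx": 26,"ty": -29,"tz": 2,"hand": 85},{"rx": 0,"ry": 0,"rz": 0.035,"tx": 26,"ty": -29,"tz": 0,"hand": 85},{"rx": 0,"ry": 0,"rz": 0.035,"tx": 26,"ty": -29,"tz": 0,"hand": 85}]'

```text
time: 1.15
ee_pos: [0.5255, 0.1303, 0.2513]
ee_rot: [[-1.0, -0.005, -0.0], [-0.005, 1.0, 0.0], [0.0, 0.0, -1.0]]
force: [0.1, 0.9, -0.3]
finger_gap: 0.0848
grip_force: 0.0
```

jog_arm --steps '[{"rx": 0,"ry": 0,"rz": 0,"tx": 26,"ty": -29,"tz": 0,"hand": 60},{"rx": 0,"ry": 0,"rz": 0,"tx": 26,"ty": -29,"tz": 0,"hand": 60},{"rx": 0,"ry": 0,"rz": 0,"tx": 0,"ty": -29,"tz": 0,"hand": 60},{"rx": 0,"ry": 0,"rz": 0,"tx": 0,"ty": 0,"tz": 0,"hand": 60}]'

```text
time: 1.48
ee_pos: [0.5774, 0.04, 0.2501]
ee_rot: [[-1.0, 0.002, -0.002], [0.002, 1.0, -0.002], [0.002, -0.002, -1.0]]
force: [0.7, -0.4, -1.0]
finger_gap: 0.0601
grip_force: 0.0
```

```bash
python3 - <<'E'
from h import *
s=readout.read_state();c=camera_params('wrist');save('wrist','pics/w2.png');np.save('w2.npy',c,allow_pickle=True)
print(s['time'],s['ee_pos'],s['ee_rot'].round(3).tolist(),s['joint_pos'])
print('knob',proj(c,(.6055,.045,.11)),'arrow',proj(c,(.5527,.2017,.083)),'tip',proj(c,(.544,.173,.084)),proj(c,s['ee_pos']))
E
```

```text
1.4833 [0.57736449 0.0399749  0.25006758] [[-1.0, 0.002, -0.002], [0.002, 1.0, -0.002], [0.002, -0.002, -1.0]] [-0.06216939  0.42990025  1.33672307 -0.00205147  1.3765822  -1.63093497]
knob (np.float64(280.602416924775), np.float64(220.8348530546516)) arrow (np.float64(454.3896770285243), np.float64(155.0908024241768)) tip (np.float64(424.28445037611925), np.float64(145.6510669908253)) (np.float64(274.1207444602977), np.float64(275.95875354198904))
```

View pics/w2.png

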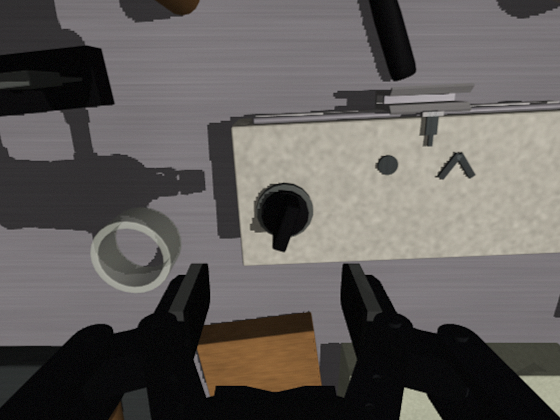

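The wrist view shows the knob disc at about (285,210), with its bar running towards (280,250). The pointer tip is at about (428,146), the V's point at (458,153) and the stud at (387,165). Next I'll enlarge the knob with the contrast stretched.

```bash
python3 - <<'E'
from h import *
c=np.load('w2.npy',allow_pickle=True).item()
b=cv2.imread('pics/w2.png')
k=cv2.resize(b[175:260,240:330],None,fx=6,fy=6,interpolation=cv2.INTER_CUBIC).astype(float)
k=np.clip(k*4,0,255).astype(np.uint8)
cv2.imwrite('pics/k2.png',k)
a=onplane(c,458,152.5,.083);t=onplane(c,428,146,.084)
th=.048;ey=np.array([-np.sin(th),np.cos(th)]);print(a,t,(a-t)[:2]@ey)
E
```

```text
[0.55035589 0.20454783 0.083     ] [0.5443147  0.17634798 0.084     ] 0.027877500764425044
```

View pics/k2.png

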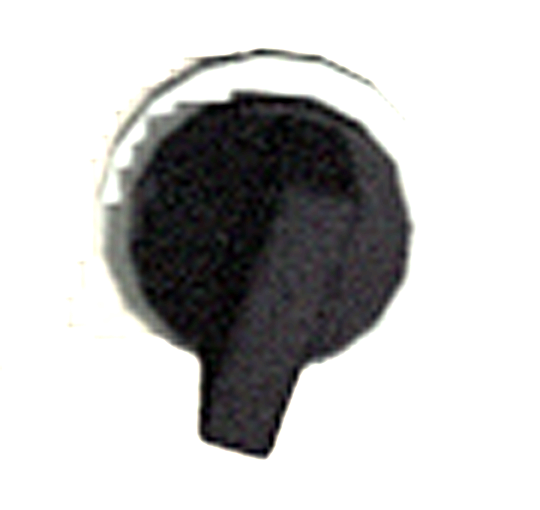

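```bash
python3 - <<'E'
from h import *
c=np.load('w2.npy',allow_pickle=True).item()
p=onplane(c,240+320/6,175+197/6,.122);q=onplane(c,240+233/6,175+447/6,.122)
d=q-p;print(p,q,(p+q)/2,np.linalg.norm(d),np.arctan2(d[1],d[0]))
print(onplane(c,240+270/6,175+225/6,.088))
E
```

```text
[0.58911626 0.05533818 0.122     ] [0.62739793 0.04339015 0.122     ] [0.60825709 0.04936416 0.122     ] 0.040102891161628976 -0.302528109904311
[0.60587467 0.04942313 0.088     ]
```

jog_arm --steps '[{"rx": 0,"ry": 0,"rz": -0.06,"tx": 6,"ty": 2,"tz": -25,"hand": 45},{"rx": 0,"ry": 0,"rz": -0.06,"tx": 6,"ty": 2,"tz": -25,"hand": 45},{"rx": 0,"ry": 0,"rz": -0.06,"tx": 6,"ty": 2,"tz": -25,"hand": 45},{"rx": 0,"ry": 0,"rz": -0.06,"tx": 6,"ty": 2,"tz": -25,"hand": 45},{"rx": 0,"ry": 0,"rz": -0.06,"tx": 5,"ty": 0,"tz": -25,"hand": 45},{"rx": 0,"ry": 0,"rz": 0,"tx": 0,"ty": 0,"tz": -20,"hand": 45},{"rx": 0,"ry": 0,"rz": 0,"tx": 0,"ty": 0,"tz": -12,"hand": 45},{"rx": 0,"ry": 0,"rz": 0,"tx": 0,"ty": 0,"tz": 0,"hand": 45}]'

```text
time: 2.2
ee_pos: [0.6053, 0.0544, 0.0945]
ee_rot: [[-0.957, 0.291, 0.0], [0.291, 0.957, -0.0], [-0.0, -0.0, -1.0]]
force: [0.2, 0.1, 0.7]
finger_gap: 0.0448
grip_force: 0.0
```

jog_arm --steps '[{"rx": 0,"ry": 0,"rz": 0,"tx": 0,"ty": 0,"tz": 0,"hand": 8},{"rx": 0,"ry": 0,"rz": 0,"tx": 0,"ty": 0,"tz": 0,"hand": 8},{"rx": 0,"ry": 0,"rz": 0,"tx": 0,"ty": 0,"tz": 0,"hand": 8},{"rx": 0,"ry": 0,"rz": 0,"tx": 0,"ty": 0,"tz": 0,"hand": 8},{"rx": 0,"ry": 0,"rz": 0,"tx": 0,"ty": 0,"tz": 0,"hand": 8},{"rx": 0,"ry": 0,"rz": 0,"tx": 0,"ty": 0,"tz": 0,"hand": 8}]' --squeeze 50

```text
time: 2.7
ee_pos: [0.6044, 0.0491, 0.0964]
ee_rot: [[-0.956, 0.292, -0.001], [0.292, 0.956, -0.007], [-0.001, -0.007, -1.0]]
force: [-9.4, -20.4, 15.5]
finger_gap: 0.0116
grip_force: 51.9
```

jog_arm --steps '[{"rx": 0,"ry": 0,"rz": 0,"tx": -1,"ty": -4,"tz": 2,"hand": 8},{"rx": 0,"ry": 0,"rz": 0,"tx": 0,"ty": -3,"tz": 1,"hand": 8},{"rx": 0,"ry": 0,"rz": 0,"tx": 0,"ty": 0,"tz": 0,"hand": 8},{"rx": 0,"ry": 0,"rz": 0,"tx": 0,"ty": 0,"tz": 0,"hand": 8}]'

```text
time: 3.03
ee_pos: [0.6043, 0.0487, 0.0966]
ee_rot: [[-0.957, 0.292, -0.0], [0.292, 0.957, 0.003], [0.001, 0.003, -1.0]]
force: [2.5, 5.2, -6.2]
finger_gap: 0.0113
grip_force: 50.3
```

jog_arm --steps '[{"rx": 0,"ry": 0,"rz": -0.1,"tx": 0,"ty": 1.5,"tz": -1,"hand": 8},{"rx": 0,"ry": 0,"rz": -0.12,"tx": 0,"ty": 0,"tz": 0,"hand": 8},{"rx": 0,"ry": 0,"rz": -0.12,"tx": 0,"ty": 0,"tz": 0,"hand": 8},{"rx": 0,"ry": 0,"rz": -0.12,"tx": 0,"ty": 0,"tz": 0,"hand": 8},{"rx": 0,"ry": 0,"rz": -0.12,"tx": 0,"ty": 0,"tz": 0,"hand": 8},{"rx": 0,"ry": 0,"rz": -0.12,"tx": 0,"ty": 0,"tz": 0,"hand": 8},{"rx": 0,"ry": 0,"rz": -0.12,"tx": 0,"ty": 0,"tz": 0,"hand": 8},{"rx": 0,"ry": 0,"rz": -0.12,"tx": 0,"ty": 0,"tz": 0,"hand": 8},{"rx": 0,"ry": 0,"rz": -0.12,"tx": 0,"ty": 0,"tz": 0,"hand": 8},{"rx": 0,"ry": 0,"rz": -0.12,"tx": 0,"ty": 0,"tz": 0,"hand": 8},{"rx": 0,"ry": 0,"rz": -0.12,"tx": 0,"ty": 0,"tz": 0,"hand": 8},{"rx": 0,"ry": 0,"rz": -0.12,"tx": 0,"ty": 0,"tz": 0,"hand": 8}]'

```text
time: 4.03
ee_pos: [0.606, 0.0496, 0.0966]
ee_rot: [[0.15, 0.989, 0.004], [0.989, -0.15, 0.001], [0.002, 0.004, -1.0]]
force: [7.3, 2.9, -3.3]
finger_gap: 0.0113
grip_force: 50.7
```

jog_arm --steps '[{"rx": 0,"ry": 0,"rz": -0.06,"tx": 0,"ty": 0,"tz": 0,"hand": 8},{"rx": 0,"ry": 0,"rz": 0,"tx": 0,"ty": 0,"tz": 0,"hand": 8},{"rx": 0,"ry": 0,"rz": 0,"tx": 0,"ty": 0,"tz": 0,"hand": 8}]'

```text
time: 4.28
ee_pos: [0.606, 0.0496, 0.0966]
ee_rot: [[0.204, 0.979, 0.004], [0.979, -0.204, 0.002], [0.002, 0.004, -1.0]]
force: [6.4, 2.8, -3.6]
finger_gap: 0.0113
grip_force: 50.7
```

```bash
python3 - <<'E'
from h import *
b=save('top','pics/t3.png');w=save('wrist','pics/w3.png');s0=save('scene','pics/s3.png')
s=readout.read_state();print(s['time'],s['force'],s['torque'],np.arctan2(s['ee_rot'][1,0],s['ee_rot'][0,0]))
A=cv2.resize(b[185:235,145:215],(560,400),interpolation=cv2.INTER_CUBIC)
c=camera_params('wrist');u,v=proj(c,(.552,.203,.083));print(u,v);u,v=int(u),int(v)
uu,vv=proj(camera_params('scene'),(.552,.203,.083));uu,vv=int(uu),int(vv)
C=cv2.resize(s0[vv-25:vv+25,uu-35:uu+35],(560,400),interpolation=cv2.INTER_CUBIC)
print(uu,vv);im=np.hstack([A,C]);cv2.imwrite('pics/m3.png',cv2.resize(im,(800,286)))
E
```

```text
4.4333 [ 6.23985529  1.87979593 -3.03789161] [ 0.39401179 -1.14027009 -0.1294955 ] 1.3656201373736738
51.19476563303536 -70.25675019956216
319 161
```

View pics/m3.png

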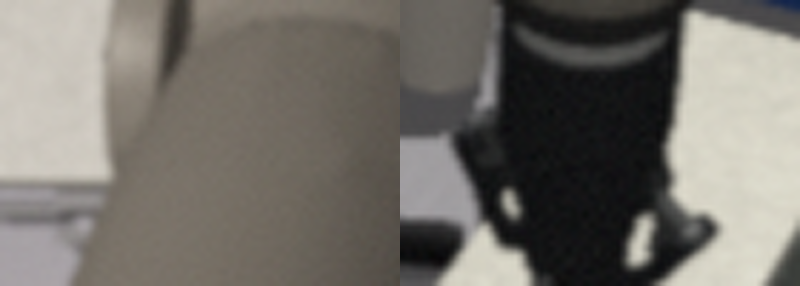

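The arm hides the marks in both views. I've turned 1.48 rad of the estimated 1.56, so I'll add the rest, let go, and look from close by with the wrist camera.

jog_arm --steps '[{"rx": 0,"ry": 0,"rz": -0.07,"tx": 0,"ty": 0,"tz": 0,"hand": 8},{"rx": 0,"ry": 0,"rz": 0,"tx": 0,"ty": 0,"tz": 0,"hand": 8},{"rx": 0,"ry": 0,"rz": 0,"tx": 0,"ty": 0,"tz": 0,"hand": 50},{"rx": 0,"ry": 0,"rz": 0,"tx": 0,"ty": 0,"tz": 0,"hand": 50},{"rx": 0,"ry": 0,"rz": 0,"tx": 0,"ty": 0,"tz": 2,"hand": 50},{"rx": 0,"ry": 0,"rz": 0,"tx": 0,"ty": 0,"tz": 20,"hand": 50},{"rx": 0,"ry": 0,"rz": 0,"tx": 0,"ty": 0,"tz": 35,"hand": 50},{"rx": 0,"ry": 0,"rz": 0.12,"tx": 0,"ty": 20,"tz": 35,"hand": 50},{"rx": 0,"ry": 0,"rz": 0.12,"tx": -15,"ty": 30,"tz": 0,"hand": 50},{"rx": 0,"ry": 0,"rz": 0.12,"tx": -15,"ty": 30,"tz": 0,"hand": 50},{"rx": 0,"ry": 0,"rz": 0.12,"tx": -15,"ty": 30,"tz": 0,"hand": 50},{"rx": 0,"ry": 0,"rz": 0.12,"tx": -15,"ty": 30,"tz": 0,"hand": 50}]'

```text
time: 5.43
ee_pos: [0.5434, 0.1888, 0.1888]
ee_rot: [[-0.324, 0.946, 0.0], [0.946, 0.324, 0.0], [0.0, 0.0, -1.0]]
force: [0.5, 0.7, 0.1]
finger_gap: 0.0501
grip_force: 0.0
```

jog_arm --steps '[{"rx": 0,"ry": 0,"rz": 0.12,"tx": -13,"ty": 13,"tz": 0,"hand": 50},{"rx": 0,"ry": 0,"rz": 0.12,"tx": 0,"ty": 0,"tz": 0,"hand": 50},{"rx": 0,"ry": 0,"rz": 0.12,"tx": 0,"ty": 0,"tz": 0,"hand": 50},{"rx": 0,"ry": 0,"rz": 0.12,"tx": 0,"ty": 0,"tz": 0,"hand": 50},{"rx": 0,"ry": 0,"rz": 0.12,"tx": 0,"ty": 0,"tz": 0,"hand": 50},{"rx": 0,"ry": 0,"rz": 0.12,"tx": 0,"ty": 0,"tz": 0,"hand": 50},{"rx": 0,"ry": 0,"rz": 0.12,"tx": 0,"ty": 0,"tz": 0,"hand": 50},{"rx": 0,"ry": 0,"rz": 0.12,"tx": 0,"ty": 0,"tz": 0,"hand": 50},{"rx": 0,"ry": 0,"rz": 0.12,"tx": 0,"ty": 0,"tz": 0,"hand": 50},{"rx": 0,"ry": 0,"rz": 0.12,"tx": 0,"ty": 0,"tz": 0,"hand": 50},{"rx": 0,"ry": 0,"rz": 0.05,"tx": 0,"ty": 0,"tz": 0,"hand": 50},{"rx": 0,"ry": 0,"rz": 0,"tx": 0,"ty": 0,"tz": 0,"hand": 50}]'

```text
time: 6.43
ee_pos: [0.5312, 0.2007, 0.1885]
ee_rot: [[-1.0, -0.005, -0.0], [-0.005, 1.0, 0.0], [0.0, 0.0, -1.0]]
force: [-0.1, -0.1, -0.1]
finger_gap: 0.05
grip_force: 0.0
```

```bash
python3 - <<'E'
from h import *
s=readout.read_state();c=camera_params('wrist');b=save('wrist','pics/w4.png');np.save('w4.npy',c,allow_pickle=True)
print(s['time'],s['ee_pos'],np.arctan2(s['ee_rot'][1,0],s['ee_rot'][0,0]))
u,v=proj(c,(.54,.203,.083));print(u,v)
u0=max(0,min(560-200,int(u)-100));v0=max(0,min(420-150,int(v)-75));print(u0,v0)
cv2.imwrite('pics/m4.png',cv2.resize(b[v0:v0+150,u0:u0+200],(800,600),interpolation=cv2.INTER_CUBIC))
E
```

```text
6.4333 [0.53116918 0.20065976 0.18848794] -3.136418667090348
277.42882482103323 214.01189071414188
177 139
```

View pics/m4.png

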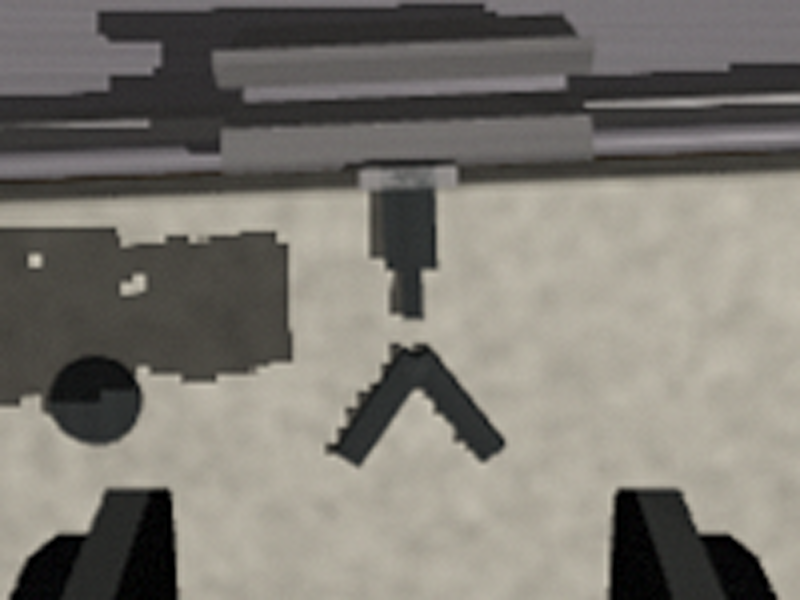

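The crop shows the pointer tip at about (413,318) and the V's apex at about (416,347). They are in line to within about 0.3 mm allowing for the shelf's tilt, and the stud is far left at (95,400). The bracket's lip band is at y 50–85 and its back plate at y 120–165. I'll turn these into numbers.

```bash
python3 - <<'E'
from h import *
c=np.load('w4.npy',allow_pickle=True).item()
f=lambda x,y,z:onplane(c,177+(x+.0)/4-.4,139+y/4-.4,z)
th=.048;ex=np.array([np.cos(th),np.sin(th)]);ey=np.array([-ex[1],ex[0]])
b=cv2.cvtColor(cv2.imread('pics/w4.png'),cv2.COLOR_BGR2GRAY)
for r in (212,214,216,217):print(r,b[r,270:288])
for n,x,y,z in [('tip',413,316,.084),('apex',416,347,.083),('Vl',345,455,.083),('Vr',492,450,.083),('edge0',0,198,.08),('edge1',800,170,.08),('lipoutL',213,52,.079),('lipoutR',592,38,.079),('lipinL',215,87,.079),('lipinR',590,72,.079),('bpinL',222,130,.079),('bpinR',592,115,.079),('bpoutL',222,173,.079),('bpoutR',592,158,.079)]:
    p=f(x,y,z)[:2];print(n,p.round(4),(ex@p).round(4),(ey@p).round(4))
E
```

```text
212 [169 170 171 174 115  64  70  55  50  46  45  45  91 154 169 165 166 167]
214 [170 171 170 175 113  64  68  58  48  49  47  44  88 156 172 170 170 171]
216 [171 174 173 176 112  60  65  56  47  47  48  45  87 157 175 174 175 176]
217 [168 171 173 178 139 115 118  89  51  38  43  40  76 152 176 175 176 178]
tip [0.5425 0.2049] 0.5517 0.1786
apex [0.5494 0.2055] 0.5586 0.1789
Vl [0.5727 0.1916] 0.5812 0.1639
Vr [0.5714 0.2209] 0.5814 0.1932
edge0 [0.5206 0.1268] 0.5261 0.1016
edge1 [0.5144 0.2772] 0.5271 0.2522
lipoutL [0.4929 0.1679] 0.5004 0.144
lipoutR [0.49  0.237] 0.5008 0.2133
lipinL [0.4994 0.168 ] 0.5069 0.1438
lipinR [0.4962 0.237 ] 0.507 0.2129
bpinL [0.5075 0.169 ] 0.515 0.1444
bpinR [0.5043 0.2378] 0.5151 0.2133
bpoutL [0.5158 0.1687] 0.5233 0.1438
bpoutR [0.5125 0.2382] 0.5234 0.2133
```

Measured results:
- **Alignment:** pointer tip and V agree to about 0.2 mm along the shelf.
- **Pocket:** the gap measures 8 mm and the length 69.5 mm, as given. The mouth is at about (0.502, 0.203).

Now to the holder.

jog_arm --steps '[{"rx": 0,"ry": 0,"rz": -0.12,"tx": -2,"ty": -20,"tz": 20,"hand": 50},{"rx": 0,"ry": 0,"rz": -0.12,"tx": -2,"ty": -40,"tz": 0,"hand": 50},{"rx": 0,"ry": 0,"rz": -0.12,"tx": -2,"ty": -40,"tz": 0,"hand": 50},{"rx": 0,"ry": 0,"rz": -0.12,"tx": -2,"ty": -40,"tz": 0,"hand": 50},{"rx": 0,"ry": 0,"rz": -0.12,"tx": -2,"ty": -40,"tz": 0,"hand": 50},{"rx": 0,"ry": 0,"rz": -0.12,"tx": -2,"ty": -40,"tz": 0,"hand": 50},{"rx": 0,"ry": 0,"rz": -0.12,"tx": -2,"ty": -40,"tz": 0,"hand": 50},{"rx": 0,"ry": 0,"rz": -0.12,"tx": -2,"ty": -40,"tz": 0,"hand": 50},{"rx": 0,"ry": 0,"rz": -0.12,"tx": -2,"ty": -40,"tz": 0,"hand": 50},{"rx": 0,"ry": 0,"rz": -0.12,"tx": -2,"ty": -40,"tz": 0,"hand": 50},{"rx": 0,"ry": 0,"rz": -0.12,"tx": 0,"ty": -40,"tz": 0,"hand": 50},{"rx": 0,"ry": 0,"rz": -0.12,"tx": 0,"ty": -40,"tz": 0,"hand": 50}]'

```text
time: 7.48
ee_pos: [0.5109, -0.2613, 0.2086]
ee_rot: [[-0.125, 0.992, 0.0], [0.992, 0.125, 0.0], [0.0, 0.0, -1.0]]
force: [0.8, 0.9, -0.5]
finger_gap: 0.0503
grip_force: 0.0
```

jog_arm --steps '[{"rx": 0,"ry": 0,"rz": -0.03,"tx": 0,"ty": -40,"tz": 0,"hand": 50},{"rx": 0,"ry": 0,"rz": 0,"tx": 0,"ty": 0,"tz": 0,"hand": 50},{"rx": 0,"ry": 0,"rz": 0,"tx": 0,"ty": 0,"tz": 0,"hand": 50}]'

```text
time: 7.73
ee_pos: [0.5109, -0.3013, 0.2077]
ee_rot: [[-0.099, 0.995, -0.001], [0.995, 0.099, 0.001], [0.001, -0.0, -1.0]]
force: [-0.7, 1.5, -0.1]
finger_gap: 0.0501
grip_force: 0.0
```

```bash
python3 - <<'E'
from h import *
s=readout.read_state();c=camera_params('wrist');b=save('wrist','pics/w5.png');np.save('w5.npy',c,allow_pickle=True)
print(s['time'],s['ee_pos'],np.arctan2(s['ee_rot'][1,0],s['ee_rot'][0,0]))
print(proj(c,(.51,-.332,.087)))
t=camera_params('top');print('bottle',onplane(t,388,180,.08),onplane(t,399,165,.15))
E
```

```text
7.7333 [ 0.5108607  -0.30126872  0.20774939] 1.6698697248396546
(np.float64(270.71621669050785), np.float64(231.94016788382356))
bottle [ 0.63452261 -0.32386515  0.08      ] [ 0.65195313 -0.33396932  0.15      ]
```

View pics/w5.png

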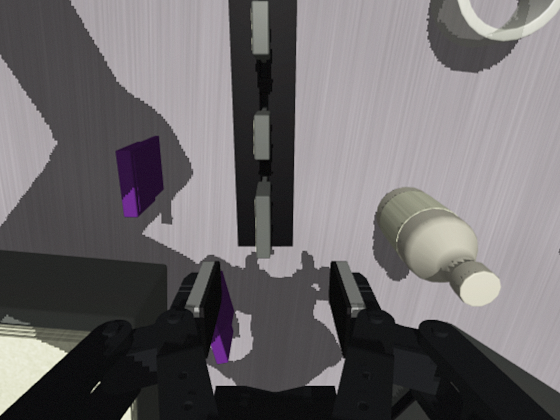

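The view shows the wide holder at about (263,180–258), in the slot furthest from the two narrow ones at (262,135) and (260,28). The purple ones are to its left. The bottle, around (425,235), is clear. I'll measure its top edges numerically.

```bash
python3 - <<'E'
from h import *
c=np.load('w5.npy',allow_pickle=True).item()
b=cv2.cvtColor(cv2.imread('pics/w5.png'),cv2.COLOR_BGR2GRAY)
for r in list(range(170,246,6)):print(r,b[r,250:278])
print(b[170:266,263])
m=np.zeros_like(b);m[175:246,240:285]=(b[175:246,240:285]>70)*255
pts=[]
for r in range(196,244,2):
    x=np.where(b[r,245:282]>75)[0]
    if len(x): pts.append((r,x.min()+245,x.max()+245))
print(pts)
for r0 in(205,240):
    q=[p for p in pts if abs(p[0]-r0)<8];u=np.mean([(p[1]+p[2])/2 for p in q]);print(r0,u,onplane(c,u,r0,.087))
for r in(180,185,190,258):print(r,onplane(c,263,r,.087))
E
```

```text
170 [29 29 28 28 30 29 28 30 28 15  7  7  6 10 10  8  6 15  9  8 10 22 30 30
 29 29 32 28]
176 [27 28 28 26 31 28 28 28 29 27 21  9 24 36 40 42 36 21 18 24 30 28 28 30
 28 27 29 27]
182 [26 29 28 30 29 27 25 29 48 64 64 62 64 65 65 63 63 64 64 58 40 27 28 27
 29 27 27 27]
188 [27 28 25 25 26 25 35 57 67 66 67 64 67 66 63 67 67 62 67 63 37 10 21 27
 28 24 28 26]
194 [28 24 24 25 25 33 57 66 65 65 67 66 67 67 66 67 63 66 63 58 33 25 27 26
 26 27 28 27]
200 [ 25  27  24  21  95 105 103 114 114 111 113 111 113 113 113 112 111 113
 107  78  39  23  26  24  26  27  27  26]
206 [ 22  25  26  21  58  88 105 112 114 110 110 110 111 111 112 111 111 111
 107  81  39  13  20  22  22  21  25  25]
212 [ 22  23  21  20  50  83 100 111 113 113 113 113 111 112 112 111 111 113
 107  85  43  11  22  24  23  25  23  24]
218 [ 21  23  25  21  14 108 113 107 112 114 112 110 110 112 112 113 112 112
 109  88  46  13  19  23  26  22  22  24]
224 [ 22  24  24  22  12 115 115 108 110 113 109 112 113 112 112 111 111 112
 109  94  50  19  17  23  19  22  24  23]
230 [ 24  21  18  23  16  72  94 107 113 113 112 1
[... 1153 characters left out ...]
nt64(255), np.int64(269)), (222, np.int64(255), np.int64(269)), (224, np.int64(255), np.int64(269)), (226, np.int64(255), np.int64(269)), (228, np.int64(255), np.int64(269)), (230, np.int64(256), np.int64(269)), (232, np.int64(255), np.int64(269)), (234, np.int64(255), np.int64(269)), (236, np.int64(255), np.int64(269)), (238, np.int64(255), np.int64(269)), (240, np.int64(255), np.int64(269)), (242, np.int64(256), np.int64(269))]
205 261.8125 [ 0.50062739 -0.30922327  0.087     ]
240 262.1 [ 0.50354416 -0.33998822  0.087     ]
180 [ 0.49975406 -0.28842375  0.087     ]
185 [ 0.50011181 -0.29248379  0.087     ]
190 [ 0.50047307 -0.29658374  0.087     ]
258 [ 0.505764   -0.35663052  0.087     ]
```

jog_arm --steps '[{"rx": 0,"ry": 0,"rz": 0,"tx": -4,"ty": -14,"tz": -20,"hand": 44},{"rx": 0,"ry": 0,"rz": 0,"tx": -4,"ty": -14,"tz": -25,"hand": 44},{"rx": 0,"ry": 0,"rz": 0,"tx": 0,"ty": 0,"tz": -35,"hand": 44},{"rx": 0,"ry": 0,"rz": 0,"tx": 0,"ty": 0,"tz": -35,"hand": 44},{"rx": 0,"ry": 0,"rz": 0,"tx": 0,"ty": 0,"tz": -28,"hand": 44},{"rx": 0,"ry": 0,"rz": 0,"tx": 0,"ty": 0,"tz": -13,"hand": 44},{"rx": 0,"ry": 0,"rz": 0,"tx": 0,"ty": 0,"tz": 0,"hand": 44},{"rx": 0,"ry": 0,"rz": 0,"tx": 0,"ty": 0,"tz": 0,"hand": 44}]'

```text
time: 8.45
ee_pos: [0.5038, -0.3259, 0.0524]
ee_rot: [[-0.105, 0.994, -0.001], [0.994, 0.105, 0.001], [0.001, -0.001, -1.0]]
force: [-0.1, -0.2, -0.4]
finger_gap: 0.044
grip_force: 0.0
```

jog_arm --steps '[{"rx": 0,"ry": 0,"rz": 0,"tx": 0,"ty": 0,"tz": 0,"hand": 8},{"rx": 0,"ry": 0,"rz": 0,"tx": 0,"ty": 0,"tz": 0,"hand": 8},{"rx": 0,"ry": 0,"rz": 0,"tx": 0,"ty": 0,"tz": 0,"hand": 8},{"rx": 0,"ry": 0,"rz": 0,"tx": 0,"ty": 0,"tz": 0,"hand": 8},{"rx": 0,"ry": 0,"rz": 0,"tx": 0,"ty": 0,"tz": 0,"hand": 8},{"rx": 0,"ry": 0,"rz": 0,"tx": 0,"ty": 0,"tz": 0,"hand": 8}]' --squeeze 50

```text
time: 8.95
ee_pos: [0.5042, -0.3278, 0.0542]
ee_rot: [[-0.104, 0.995, 0.002], [0.995, 0.104, -0.002], [-0.002, 0.002, -1.0]]
force: [-0.3, 1.8, 6.8]
finger_gap: 0.0115
grip_force: 49.1
```

jog_arm --steps '[{"rx": 0,"ry": 0,"rz": 0,"tx": 0,"ty": 0,"tz": 15,"hand": 8},{"rx": 0,"ry": 0,"rz": 0,"tx": 0,"ty": 0,"tz": 25,"hand": 8},{"rx": 0,"ry": 0,"rz": 0,"tx": 0,"ty": 0,"tz": 35,"hand": 8},{"rx": 0,"ry": 0,"rz": 0,"tx": 0,"ty": 0,"tz": 35,"hand": 8},{"rx": 0,"ry": 0,"rz": -0.01,"tx": 0,"ty": 20,"tz": 25,"hand": 8},{"rx": 0,"ry": 0,"rz": -0.01,"tx": 0,"ty": 35,"tz": 5,"hand": 8},{"rx": 0,"ry": 0,"rz": -0.01,"tx": 0,"ty": 38,"tz": 0,"hand": 8},{"rx": 0,"ry": 0,"rz": -0.01,"tx": 0,"ty": 38,"tz": 0,"hand": 8},{"rx": 0,"ry": 0,"rz": -0.01,"tx": 0,"ty": 38,"tz": 0,"hand": 8},{"rx": 0,"ry": 0,"rz": 0,"tx": 0,"ty": 38,"tz": 0,"hand": 8},{"rx": 0,"ry": 0,"rz": 0,"tx": 0,"ty": 38,"tz": 0,"hand": 8},{"rx": 0,"ry": 0,"rz": 0,"tx": 0,"ty": 38,"tz": 0,"hand": 8}]'

```text
time: 9.95
ee_pos: [0.5032, -0.0427, 0.1931]
ee_rot: [[-0.054, 0.999, 0.002], [0.999, 0.054, -0.0], [-0.0, 0.002, -1.0]]
force: [1.2, -0.7, -1.8]
finger_gap: 0.0114
grip_force: 49.2
```

jog_arm --steps '[{"rx": 0,"ry": 0,"rz": 0,"tx": 0,"ty": 38,"tz": 0,"hand": 8},{"rx": 0,"ry": 0,"rz": 0,"tx": 0,"ty": 38,"tz": 0,"hand": 8},{"rx": 0,"ry": 0,"rz": 0,"tx": 0,"ty": 38,"tz": 0,"hand": 8},{"rx": 0,"ry": 0,"rz": 0,"tx": 0,"ty": 38,"tz": 0,"hand": 8},{"rx": 0,"ry": 0,"rz": 0,"tx": 0,"ty": 38,"tz": 0,"hand": 8},{"rx": 0,"ry": 0,"rz": 0,"tx": 0,"ty": 38,"tz": 0,"hand": 8},{"rx": 0,"ry": 0,"rz": 0,"tx": 0,"ty": 20,"tz": 0,"hand": 8},{"rx": 0,"ry": 0,"rz": 0,"tx": 0,"ty": 0,"tz": -15,"hand": 8},{"rx": 0,"ry": 0,"rz": 0,"tx": 0,"ty": 0,"tz": -10,"hand": 8},{"rx": 0,"ry": 0,"rz": 0,"tx": 0,"ty": 0,"tz": 0,"hand": 8},{"rx": 0,"ry": 0,"rz": 0,"tx": 0,"ty": 0,"tz": 0,"hand": 8}]'

```text
time: 10.87
ee_pos: [0.5032, 0.2028, 0.167]
ee_rot: [[-0.053, 0.999, -0.001], [0.999, 0.053, -0.001], [-0.0, -0.001, -1.0]]
force: [-0.8, -0.8, -0.2]
finger_gap: 0.0113
grip_force: 49.1
```

```bash
python3 - <<'E'
from h import *
s=readout.read_state();c=camera_params('wrist');b=save('wrist','pics/w6.png');np.save('w6.npy',c,allow_pickle=True);b2=save('scene','pics/s6.png');save('top','pics/t6.png')
print(s['time'],s['ee_pos'],s['force'],s['finger_gap'],np.arctan2(s['ee_rot'][1,0],s['ee_rot'][0,0]))
z=s['ee_pos'][2]+.010
for k,p in {'headtop':(*s['ee_pos'][:2],z+.023),'mouthNear':(.500,.238,.079),'foot':(*s['ee_pos'][:2],z-.06),'tip':(.5425,.205,.084)}.items(): print(k,proj(c,p))
u,v=map(int,proj(camera_params('scene'),(.502,.203,.12)));print(u,v)
B=cv2.resize(b2[v-55:v+50,u-52:u+53],(420,420),interpolation=cv2.INTER_CUBIC)
im=np.hstack([cv2.resize(b[:,60:500],(440,420)),B]);cv2.imwrite('pics/m6.png',cv2.resize(im,(800,391)))
E
```

```text
10.8667 [0.5031897  0.20284229 0.1670173 ] [-0.82229742 -0.83402527 -0.20542216] 0.011256395540417134 1.623885548529433
headtop (np.float64(276.3183392590476), np.float64(321.29713258943923))
mouthNear (np.float64(273.74872151056684), np.float64(161.8191678639219))
foot (np.float64(275.78842282041194), np.float64(232.53987131466928))
tip (np.float64(332.31445266013293), np.float64(213.24200278990034))
304 146
```

View pics/m6.png

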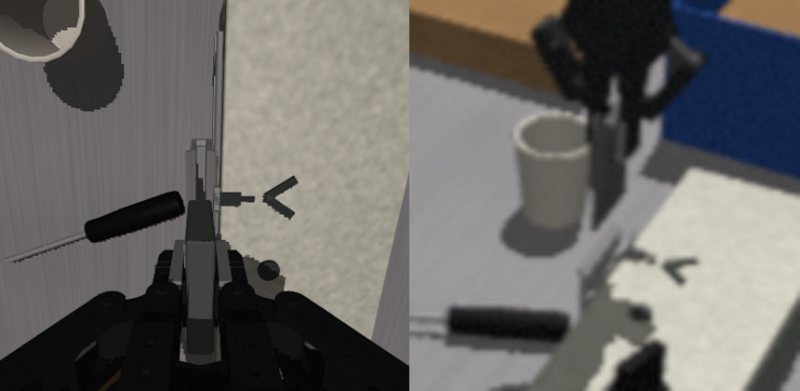

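The last picture shows the holder held upright over the pocket, with the blade at about (200,150–200). The pointer is still in line with the V on the left, and the bracket's open end is near (200,140). I'll refine the offsets numerically.

```bash
python3 - <<'E'
from h import *
c=np.load('w6.npy',allow_pickle=True).item()
b=cv2.cvtColor(cv2.imread('pics/w6.png'),cv2.COLOR_BGR2GRAY)
s=readout.read_state();p=s['ee_pos'];R=s['ee_rot'];tx=R[:,0];ty=R[:,1];m=p+[0,0,.010]
P=lambda a,bq,z:np.round(proj(c,m+tx*a+ty*bq+[0,0,z]),1)
print('blade foot corners',P(.028,-.002,-.06),P(.028,.002,-.06),'blade/head join',P(.028,-.002,-.023),P(.028,.002,-.023),'head bot',P(.028,-.006,-.023),P(.028,.006,-.023),'head top',P(.028,-.006,.023),P(.028,.006,.023),'far',P(-.028,-.006,.023))
for ex_,n in((.507,'lipin'),(.515,'bpin'),(.5005,'lipout'),(.5233,'bpout')):
  e=np.array([np.cos(.048),np.sin(.048)]);f=np.array([-e[1],e[0]]);print(n,[np.round(proj(c,(*(e*ex_+f*w),.079)),1) for w in(.1787+.035,.1787)])
for r in range(144,232,4):print(r,b[r,252:300])
for r in range(232,360,12):print(r,b[r,252:300:2])
E
```

```text
blade foot corners [273.9 188.6] [280.8 188.6] blade/head join [273.7 210.8] [282.1 210.8] head bot [265.2 210.8] [290.5 210.8] head top [261.7 256.3] [296.1 256.3] far [263.4 381.1]
lipin [array([268.1, 161.8]), array([268.1, 210.5])]
bpin [array([279.9, 161.9]), array([279.4, 210.6])]
lipout [array([258.4, 161.8]), array([258.9, 210.5])]
bpout [array([292.2, 162. ]), array([291.1, 210.6])]
144 [110 114 112 108 108 112 112 108 110 112 112 110 108 107 110 109 111 109
 110 108 110 112 108 107 107 105 108 107 110 112 109 107 106 108 109 106
  73 106  88  79  98 107 113 110 102  70  44 100]
148 [111 111 112 106 108 112 112 109 110 112 115 111 106 110 106 106 106 106
 102 102 105 106 102 101 103 102 102 104 106 105 103 102 102 102 104 104
  78 104  87  83 101 107 113 110  98  70  42 100]
152 [113 112 112 107 108 114 112 108 108 113 114 110 110  99  78  69  68  70
  71 110 125 123 123 122 125 125 129 127 119  85  69  71  71  72  73  77
  74  99  85  84 101 107 112 108  99  63  45 107]
156 [111 111 110 106 111 110 111 108 110 112 114 108 108  85  67  67  71  71
  57  81  96  96  96  97  96
[... 3977 characters left out ...]

  35  29  46  42  54 142]
268 [64 64 62 91 53 66 69 65 66 65 67 65 65 66 64 66 65 65 62 55 39 65 63 64]
280 [ 64  64  56 105  50  62  65  66  68  62  68  67  65  67  65  66  66  65
  62  50   5  60  63  62]
292 [62 66 18  3 53 64 68 66 65 64 67 65 67 65 64 65 66 64 62 43  5 23 67 65]
304 [112 101  19  22  40  54  65  64  65  64  65  65  66  66  66  64  64  65
  61  13  21  16 108 113]
316 [ 9  9 17 21 27 34 66 65 64 66 65 64 66 64 66 66 66 67 56 14 22 22 11 11]
328 [ 3  9  8  5 16 41 66 64 64 65 64 65 64 67 67 66 66 66 39 14 19 12  6 10]
340 [ 5  4  0  8 11 46 68 65 64 67 64 66 66 66 68 65 65 67 31 15 20 14  5 12]
352 [ 7  4 46 46 45 25 27 26 27 25 28 27 27 28 28 26 31 27 25 39 42 64  5  6]
```

Holder and pocket appear in the same image, so I'll lower the blade until it's just above the mouth, where there's no parallax. I'll shift +2 mm in x on the way and compare directly.

jog_arm --steps '[{"rx": 0,"ry": 0,"rz": 0,"tx": 2,"ty": 0,"tz": -16,"hand": 8},{"rx": 0,"ry": 0,"rz": 0,"tx": 0,"ty": 0,"tz": -14,"hand": 8},{"rx": 0,"ry": 0,"rz": 0,"tx": 0,"ty": 0,"tz": 0,"hand": 8},{"rx": 0,"ry": 0,"rz": 0,"tx": 0,"ty": 0,"tz": 0,"hand": 8}]'

```text
time: 11.35
ee_pos: [0.5055, 0.2031, 0.1375]
ee_rot: [[-0.053, 0.999, -0.001], [0.999, 0.053, -0.0], [-0.0, -0.001, -1.0]]
force: [-0.5, 0.6, -0.9]
finger_gap: 0.0111
grip_force: 49.1
```

```bash
cat > near.py <<'E'
from h import *
s=readout.read_state();c=camera_params('wrist');im=save('wrist','pics/w7.png')
b=cv2.cvtColor(im,cv2.COLOR_BGR2GRAY)
p=s['ee_pos'];R=s['ee_rot'];tx=R[:,0];ty=R[:,1];m=p+[0,0,.010]
print(s['time'],p.round(4),s['force'].round(1))
P=lambda a,bq,z:np.round(proj(c,m+tx*a+ty*bq+[0,0,z]),1)
print('foot',P(.028,-.002,-.06),P(.028,.002,-.06),'headbot',P(.028,-.006,-.023),P(.028,.006,-.023),'top',P(.028,-.006,.023))
for r in list(range(112,152,4))+list(range(152,220,3)):print(r,*b[r,254:300])
E
python3 near.py
```

```text
11.35 [0.5055 0.2031 0.1375] [-0.5  0.6 -0.9]
foot [272.3 188.1] [279.2 188.1] headbot [263.4 210. ] [288.6 210. ] top [259.4 254.8]
112 109 110 108 110 112 113 108 110 109 109 110 112 110 112 108 110 109 110 110 107 108 109 110 109 108 107 110 110 109 107 106 106 98 85 105 82 80 96 106 116 116 108 100 75 51 70
116 111 110 107 111 112 112 109 107 106 109 110 114 110 111 108 110 108 109 107 107 110 109 109 108 106 110 112 110 107 106 107 107 95 94 99 79 82 98 107 116 113 109 100 71 46 82
120 112 110 108 113 111 112 111 107 107 110 111 112 111 109 108 110 108 112 111 107 109 108 108 108 106 110 111 111 109 105 107 108 86 93 98 81 85 97 110 115 115 108 97 69 47 90
124 111 108 108 111 112 111 110 108 110 110 111 113 110 110 110 111 109 110 107 108 107 109 107 108 108 110 112 110 108 106 108 109 87 99 97 77 86 101 111 117 114 106 97 66 46 94
128 112 111 112 115 112 113 109 108 107 110 112 110 111 109 110 109 111 111 107 108 107 110 110 109 110 111 110 109 109 106 106 110 83 103 99 78 86 102 110 115 113 108 95 64 43 96
132 110 107 110 112 113 112 108 108 109 110 112 113 110 109 110 110 109
[... 3742 characters left out ...]
1 37 40 96 87 52 36 38 40 38 37 38 37 82 101 98 96 95 97 98 97 95 90 89 86 85 104 110 75 46 59 119 145 165
209 95 96 93 91 92 93 92 92 96 93 93 86 50 40 39 94 91 51 37 37 37 40 40 38 38 85 101 98 100 95 96 98 98 93 90 92 81 104 114 107 66 39 64 118 144 162
212 96 94 92 92 93 92 93 93 94 94 95 84 50 40 41 96 89 50 36 38 38 38 40 36 37 75 89 88 95 96 97 99 97 92 92 91 78 102 113 107 66 41 68 115 140 158
215 95 95 93 94 93 93 91 93 91 70 54 47 38 38 39 46 38 37 39 39 40 38 37 39 36 40 42 37 44 44 41 59 81 92 75 69 71 72 72 71 66 51 74 115 138 155
218 98 97 92 91 93 93 92 96 56 31 34 38 38 37 37 37 38 39 37 38 37 36 36 40 38 37 39 36 38 38 39 35 29 57 86 118 126 123 125 125 121 77 77 121 143 162
```

```bash
python3 - <<'E'
from h import *
c=camera_params('wrist')
a=onplane(c,275,190.7,.0875);m=onplane(c,272,171.6,.079);print(a,m,'gap mm',(m-a)[1]*1e3, onplane(c,275,201,.0875)-onplane(c,272,201,.0875))
E
```

```text
[0.5042183  0.22951146 0.0875    ] [0.50195457 0.2387238  0.079     ] gap mm 9.212339652178187 [1.76098521e-03 9.28307557e-05 0.00000000e+00]
```

jog_arm --steps '[{"rx": 0,"ry": 0,"rz": 0,"tx": -1.8,"ty": 2.2,"tz": 0,"hand": 8},{"rx": 0,"ry": 0,"rz": 0,"tx": 0,"ty": 0,"tz": -4,"hand": 8},{"rx": 0,"ry": 0,"rz": 0,"tx": 0,"ty": 0,"tz": -4,"hand": 8},{"rx": 0,"ry": 0,"rz": 0,"tx": 0,"ty": 0,"tz": -4,"hand": 8},{"rx": 0,"ry": 0,"rz": 0,"tx": 0,"ty": 0,"tz": -3,"hand": 8},{"rx": 0,"ry": 0,"rz": 0,"tx": 0,"ty": 0,"tz": 0,"hand": 8}]'

```text
time: 11.9
ee_pos: [0.5033, 0.2057, 0.1214]
ee_rot: [[-0.054, 0.999, -0.001], [0.999, 0.054, -0.0], [-0.0, -0.001, -1.0]]
force: [-0.5, -0.1, -0.9]
finger_gap: 0.0113
grip_force: 49.1
```

```bash
sed -i 's/^for r in.*/for r in range(168,212,4):print(r,*b[r,254:300])\nprint(b[165:235,276],b[165:190,262])/' near.py; python3 near.py
```

```text
11.9 [0.5033 0.2057 0.1214] [-0.5 -0.1 -0.9]
foot [272.4 188.1] [279.3 188.1] headbot [263.5 210. ] [288.6 210. ] top [259.4 254.9]
168 116 115 110 113 113 117 116 111 110 96 77 70 71 71 74 72 111 126 127 125 124 122 126 128 131 128 128 111 81 72 72 72 72 72 75 65 71 119 83 70 90 104 109 115 113 108
172 115 113 111 114 117 118 115 110 110 84 71 70 71 70 72 65 112 129 128 125 124 123 129 130 130 130 130 95 72 73 72 72 72 73 72 64 81 121 86 72 94 104 112 115 114 108
176 115 110 111 113 116 118 115 113 91 76 73 74 74 75 75 57 90 105 107 108 107 105 107 105 109 112 107 71 55 70 74 74 74 74 73 70 90 125 89 75 94 103 112 116 110 105
180 115 111 112 114 115 119 116 105 83 71 73 75 75 72 61 44 95 112 112 114 114 113 113 112 115 118 121 81 50 67 75 73 72 73 72 72 73 58 59 79 97 106 115 115 112 103
184 112 89 83 77 72 77 80 82 83 87 93 95 96 95 85 49 93 110 113 113 113 113 114 113 113 117 122 77 56 87 101 102 101 96 87 84 83 79 74 73 78 78 99 115 111 104
188 109 98 96 94 93 91 93 93 90 89 94 96 94 97 83 59 96 111 113 113 113 115 112 111 112 115 121 72 58 91 101 100 101 96 93 94 98 96 95 91 91 
[... 453 characters left out ...]
59 95 110 99
204 110 102 94 96 94 92 92 92 90 92 93 94 95 95 81 51 43 41 38 37 38 36 37 36 80 111 108 63 68 95 101 101 99 95 95 96 98 96 94 92 90 92 61 91 109 96
208 111 101 95 95 95 94 93 93 92 93 93 95 97 95 74 49 38 40 39 38 40 41 40 37 40 46 46 35 84 101 101 103 100 95 96 99 99 97 93 92 92 82 103 113 107 86
[ 70  95 126 126 124 125 123 129 124  95  75 107 114 113 113 113 113 113
 114 114 111 114 114 112 114 108  77  32  34  38  39  39  39  36  37  39
  36  38  38  37  39  37  40  40  39  37  39  39  39  38  37  40  38  38
  38  38  39  38  36  39  42  37  37  37  38  38  39  39  39  39] [109 110 110 110 110 109 113 110 104 103  96  91  89  86  84  83  78  70
  74  83  91  92  90  90  92]
```

```bash
python3 - <<'E'
from h import *
c=camera_params('wrist')
a=onplane(c,275,190.7,.0714);m=onplane(c,275,183,.079);print('gap mm',(m-a)[1]*1e3)
E
```

```text
gap mm 6.745604365475
```

jog_arm --steps '[{"rx": 0,"ry": 0,"rz": 0,"tx": 0.4,"ty": 0,"tz": -4,"hand": 8},{"rx": 0,"ry": 0,"rz": 0,"tx": 0,"ty": 0,"tz": -4,"hand": 8},{"rx": 0,"ry": 0,"rz": 0,"tx": 0,"ty": 0,"tz": -3,"hand": 8},{"rx": 0,"ry": 0,"rz": 0,"tx": 0,"ty": 0,"tz": 0,"hand": 8},{"rx": 0,"ry": 0,"rz": 0,"tx": 0,"ty": 0,"tz": 0,"hand": 8}]'

```text
time: 12.37
ee_pos: [0.504, 0.2057, 0.111]
ee_rot: [[-0.054, 0.999, -0.0], [0.999, 0.054, -0.0], [-0.0, -0.001, -1.0]]
force: [0.6, -0.2, 0.7]
finger_gap: 0.0114
grip_force: 49.1
```

jog_arm --steps '[{"rx": 0,"ry": 0,"rz": 0,"tx": 0,"ty": 0,"tz": -4,"hand": 8},{"rx": 0,"ry": 0,"rz": 0,"tx": 0,"ty": 0,"tz": -4,"hand": 8},{"rx": 0,"ry": 0,"rz": 0,"tx": 0,"ty": 0,"tz": -2,"hand": 8},{"rx": 0,"ry": 0,"rz": 0,"tx": 0,"ty": 0,"tz": 0,"hand": 8},{"rx": 0,"ry": 0,"rz": 0,"tx": 0,"ty": 0,"tz": 0,"hand": 8}]'

```text
time: 12.78
ee_pos: [0.5042, 0.2058, 0.1015]
ee_rot: [[-0.054, 0.999, 0.0], [0.999, 0.054, 0.0], [0.0, 0.0, -1.0]]
force: [-0.7, -0.6, 2.8]
finger_gap: 0.0113
grip_force: 49.7
```

jog_arm --steps '[{"rx": 0,"ry": 0,"rz": 0,"tx": 0,"ty": 0,"tz": -2,"hand": 8},{"rx": 0,"ry": 0,"rz": 0,"tx": 0,"ty": 0,"tz": -1,"hand": 8},{"rx": 0,"ry": 0,"rz": 0,"tx": 0,"ty": 0,"tz": 0,"hand": 8},{"rx": 0,"ry": 0,"rz": 0,"tx": 0,"ty": 0,"tz": 0,"hand": 8}]'

```text
time: 13.12
ee_pos: [0.5042, 0.2058, 0.0986]
ee_rot: [[-0.054, 0.999, 0.0], [0.999, 0.054, 0.0], [0.0, 0.001, -1.0]]
force: [-1.4, -0.1, 5.7]
finger_gap: 0.0116
grip_force: 50.1
```

jog_arm --steps '[{"rx": 0,"ry": 0,"rz": 0,"tx": 0,"ty": 0,"tz": -2,"hand": 8},{"rx": 0,"ry": 0,"rz": 0,"tx": 0,"ty": 0,"tz": -1,"hand": 8},{"rx": 0,"ry": 0,"rz": 0,"tx": 0,"ty": 0,"tz": 0,"hand": 8},{"rx": 0,"ry": 0,"rz": 0,"tx": 0,"ty": 0,"tz": 0,"hand": 8}]' --squeeze 70

```text
time: 13.45
ee_pos: [0.5043, 0.2059, 0.0962]
ee_rot: [[-0.054, 0.999, 0.001], [0.999, 0.054, 0.0], [0.0, 0.001, -1.0]]
force: [-1.6, -0.8, 9.2]
finger_gap: 0.0108
grip_force: 71.5
```

jog_arm --steps '[{"rx": 0,"ry": 0,"rz": 0,"tx": 0,"ty": 0,"tz": -1,"hand": 8},{"rx": 0,"ry": 0,"rz": 0,"tx": 0,"ty": 0,"tz": -1,"hand": 8},{"rx": 0,"ry": 0,"rz": 0,"tx": 0,"ty": 0,"tz": 0,"hand": 8},{"rx": 0,"ry": 0,"rz": 0,"tx": 0,"ty": 0,"tz": 0,"hand": 8}]'

```text
time: 13.78
ee_pos: [0.5045, 0.2059, 0.0959]
ee_rot: [[-0.054, 0.999, 0.002], [0.999, 0.054, 0.0], [0.0, 0.002, -1.0]]
force: [-5.6, -2.0, 22.6]
finger_gap: 0.0112
grip_force: 73.5
```

The holder is firmly against the stop. I'll ease the push a little, then check the pointer against the mark and the holder's centring from the wrist image.

jog_arm --steps '[{"rx": 0,"ry": 0,"rz": 0,"tx": -0.5,"ty": 0,"tz": 0.6,"hand": 8},{"rx": 0,"ry": 0,"rz": 0,"tx": 0,"ty": 0,"tz": 0,"hand": 8},{"rx": 0,"ry": 0,"rz": 0,"tx": 0,"ty": 0,"tz": 0,"hand": 8}]'

```text
time: 14.03
ee_pos: [0.5043, 0.2059, 0.096]
ee_rot: [[-0.054, 0.999, 0.003], [0.999, 0.054, 0.0], [0.0, 0.003, -1.0]]
force: [-3.2, -0.7, 18.4]
finger_gap: 0.0109
grip_force: 72.7
```

```bash
python3 - <<'E'
from h import *
s=readout.read_state();c=camera_params('wrist');b=cv2.cvtColor(save('wrist','pics/w9.png'),cv2.COLOR_BGR2GRAY)
print(s['ee_pos'].round(4),s['force'].round(1),proj(c,(.5435,.2055,.084)),proj(c,(.5494,.2055,.083)),proj(c,(.572,.2063,.083)))
m=((b<75)*255).astype(np.uint8);m[:,:300]=0;m[:150]=0
n,l,st,ce=cv2.connectedComponentsWithStats(m)
for i in range(1,n):
  if st[i,4]>60: print(st[i],ce[i].round(1))
for r in range(190,280,2):print(r,*b[r,300:400:3])
E
```

```text
[0.5043 0.2059 0.096 ] [-3.2 -0.7 18.4] (np.float64(353.4637572763073), np.float64(267.49480618772657)) (np.float64(364.5940778698216), np.float64(267.045154980772)) (np.float64(409.0127652153631), np.float64(267.69923948860253))
[  300   150   239   270 19648] [377.1 360.7]
[ 364  235   54   60 1217] [390.1 264. ]
190 104 46 135 179 175 170 171 169 170 170 173 173 170 168 168 169 171 175 174 174 175 177 174 172 170 168 170 169 165 169 166 170 175 179
192 103 46 140 181 174 171 172 170 168 165 171 173 173 171 169 168 169 172 170 173 175 175 174 170 168 167 169 167 166 168 169 171 176 180
194 102 46 140 178 171 168 171 169 168 170 173 175 176 173 173 172 170 170 171 174 176 176 173 170 170 171 171 169 168 170 168 170 172 176
196 103 47 143 178 172 167 168 169 168 171 176 176 176 175 174 171 169 168 167 171 175 175 172 171 172 175 172 172 170 168 168 170 172 171
198 102 49 140 175 170 165 166 169 171 175 179 177 178 173 171 171 171 168 168 169 175 178 172 168 171 171 170 169 169 168 167 167 168 170
200 104 49 141 174 169 163 166 168 174 176 181 180 178 173 171 171 171 169 166 170 174 1
[... 4490 characters left out ...]
 63 56 11 14 13 37 46 48 42 46 45 43 46 44 44 45 43 41 171 168 166 151 15 42 43 44 47 39 88 173 170 169 175 174
270 68 70 12 13 11 24 43 43 45 45 44 41 42 44 45 43 42 36 174 171 166 111 35 41 46 45 46 46 38 85 173 176 175 173
272 65 69 11 12 12 11 38 45 45 42 42 80 84 64 65 69 66 62 174 171 165 132 116 45 42 45 44 44 48 40 88 180 180 173
274 67 68 9 9 11 7 7 46 44 47 45 167 171 170 172 173 176 174 171 168 166 170 172 164 45 45 43 44 46 48 39 87 181 171
276 66 67 8 11 10 13 8 47 42 46 43 171 166 167 168 170 171 166 165 167 170 170 169 169 111 49 45 42 43 46 48 42 90 170
278 67 67 16 12 11 13 12 128 113 107 128 165 166 166 166 168 166 161 161 164 167 168 167 163 163 153 44 44 46 43 46 46 40 83
```

```bash
python3 - <<'E'
from h import *
b=cv2.cvtColor(cv2.imread('pics/w9.png'),cv2.COLOR_BGR2GRAY).astype(float);c=camera_params('wrist')
e=np.array([np.cos(.048),np.sin(.048)]);f=np.array([-e[1],e[0]])
for u in(336,342,348):print(u,*b[258:278,u].astype(int))
def edges(u,r0,r1,t=108):
    x=b[r0:r1,u];o=[]
    for i in range(len(x)-1):
        if (x[i]-t)*(x[i+1]-t)<0:o.append(r0+i+(t-x[i])/(x[i+1]-x[i]))
    return o
Y=lambda u,v,z:1e3*f@onplane(c,u,v,z)[:2]
for u in(337,340,344,348):o=edges(u,255,285);print('tip',u,np.round(o,1),np.round([Y(u,v,.084) for v in o],2))
for u in range(388,412,4):o=edges(u,225,310);print('V',u,np.round(o,1),np.round([Y(u,v,.083) for v in o],2))
E
```

```text
336 173 173 176 176 179 150 30 29 43 47 46 44 42 40 84 155 171 167 166 165
342 168 167 167 165 169 147 71 28 41 45 44 45 45 40 65 132 172 169 168 168
348 168 168 166 166 168 147 71 22 41 46 43 44 42 41 66 134 176 171 171 168
tip 337 [263.4 272.3] [181.49 176.38]
tip 340 [263.5 272.6] [181.44 176.22]
tip 344 [263.5 272.6] [181.43 176.24]
tip 348 [263.5 272.6] [181.43 176.24]
V 388 [246.4 261.8 270.4 287.9] [190.53 181.96 177.05 166.73]
V 392 [243.9 259.7 273.2 288.1] [191.89 183.15 175.42 166.62]
V 396 [241.9 257.1 275.8 291.9] [192.98 184.59 173.94 164.33]
V 400 [239.4 255.1 278.3 294. ] [194.36 185.7  172.46 163.07]
V 404 [237.  252.9 281.2 295. ] [195.63 186.97 170.75 162.47]
V 408 [234.9 250.9 283.8 290.9] [196.76 188.05 169.26 165.  ]
```

The pointer and the V overlap to within about a millimetre, but shadows bias this side view. I'll re-check the unshadowed frontal view (w4) at sub-pixel level. The bracket has seen under 2 N sideways along y since then.

```bash
python3 - <<'E'
from h import *
b=cv2.cvtColor(cv2.imread('pics/w4.png'),cv2.COLOR_BGR2GRAY);c=np.load('w4.npy',allow_pickle=True).item()
for r in range(224,256,2):print(r,*b[r,258:304])
f=np.array([-np.sin(.048),np.cos(.048)])
Y=lambda u,v,z:round(float(1e3*f@onplane(c,u,v,z)[:2]),2)
print([Y(u,214,.084) for u in(276.8,282.2)],[Y(280,v,.083) for v in(214,225,250)],Y(281,214,.084)-Y(280,214,.084))
E
```

```text
224 167 169 167 166 165 164 165 166 164 167 168 169 170 171 170 172 152 143 142 161 171 170 152 145 147 149 165 172 171 171 171 173 173 174 172 172 170 166 168 165 166 166 164 165 165 165
226 168 168 164 165 164 166 166 167 166 166 167 167 169 170 171 176 114 65 64 44 36 88 75 53 39 19 55 131 166 171 171 173 174 176 172 172 170 165 163 160 160 158 159 160 161 161
228 168 167 169 166 166 167 168 167 167 166 165 166 167 168 171 181 121 52 33 43 49 44 37 35 47 51 51 38 58 148 180 177 177 175 175 173 168 165 162 163 157 163 162 164 165 165
230 170 170 171 170 169 167 168 168 169 170 166 165 165 168 108 59 36 32 45 47 50 51 51 54 56 54 52 50 47 42 132 175 177 172 172 170 170 167 167 165 165 166 169 172 172 172
232 174 167 168 171 172 170 173 172 169 169 166 165 166 171 108 29 39 49 46 44 49 49 55 54 53 51 47 48 50 50 42 59 134 165 167 167 168 169 171 172 172 172 175 176 176 178
234 165 164 168 168 173 175 175 174 173 171 171 153 144 107 52 40 48 47 47 47 48 49 52 50 46 45 45 48 49 49 51 49 30 107 161 174 169 172 170 170 168 170 172 172 173 173
236 163 163 163 166 168 168 163 167 151 143 1
[... 1007 characters left out ...]
 167 170 169 172 173 177 180 180 181 178 177 177 179 177 177 174 175 113 58 53 45 43 46 49 47 49 47 49 36 78 155
250 110 61 47 29 39 47 48 47 47 50 48 40 100 160 173 168 168 165 169 174 174 178 180 178 176 174 172 173 176 176 175 175 175 173 179 116 47 44 47 46 48 47 49 45 54 135
252 138 118 116 91 55 40 46 47 46 47 60 138 175 179 173 173 167 167 168 169 172 173 172 173 168 169 167 170 170 171 170 167 168 168 170 174 174 118 54 41 41 60 94 122 159 173
254 174 176 175 176 180 151 105 66 44 83 160 180 175 172 170 170 170 168 167 167 167 168 166 167 167 168 166 167 167 166 166 165 165 166 169 173 177 183 159 120 128 163 171 168 168 169
[176.39, 180.5] [178.82, 178.48, 177.66] 0.7600000000000193
```

In the clean frontal view the pointer is about 0.5 mm from the mark's axis, well inside its own 4 mm width. The holder is centred to about 0.3 mm and held on the stop with about 18 N. Handing it in.

```bash
python3 -c "
from h import *
print(job.close_job())"
```

```text
the job is handed in; nothing more can be done
None
```

Job handed in: the pointer is about 0.5 mm short of the arrowhead mark (my measurement), and the wide holder is centred and upright, held fully home in the bracket with about 18 N; I saw no verdict.

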